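# Seat a charging port board and clamp it in a holder

## Task

Push the black charging port board gently along its channel until it is fully home against the end stop of the holder. Then turn the blue knob clockwise, letting your grip ride down with it so that you neither pull nor press the knob along its stem, until the rubber foot touches the board, and turn it about a twelfth of a turn more so that the board is held with about 12 N; let go and leave the other things on the table alone.

Things in the scene. Friction and masses are not known exactly. Their poses are not given: they have to be found in the camera images.
- fixture: Board holder fixed to the table. Grey base plate 18 mm high, in its own frame x from -32 to +52 mm, y +-40 mm; origin at table level under the channel. Its x axis runs along the channel from the open end (-x, robot side) to the end stop. Channel floor 18 mm above the table, 27 mm wide between two 8 mm high aluminium rails.
- stop (a point): Foot of the end stop's inner face, on the channel's middle line, 18 mm above the table, at x = +40 mm, y = 0 of the fixture frame. Axes as the fixture. The stop is rigid, 10 mm high.
- gantry (a point): Centre of the top of the aluminium crossbar (78 mm along y, 18 mm along x, top 56 mm above the table, posts at y = +-34 mm), at x = +26 mm, y = 0 of the fixture frame. The upright clamp screw passes through this point.
- board: Loose black charging port board, 80 mm (its x) x 24 x 3 mm, 14 to 28 g, in the channel with 1.5 mm play a side; steel port on its outer -x end. Origin at the centre of its underside; starts 12 to 22 mm short of home. Home: its origin at x = 0 of the fixture frame, its outer end overhanging the base by 8 mm, so closed fingertips reaching down past the base can push it. 25 N damages it.
- knob_top (a point): Centre of the top face of the round, ribbed blue clamp knob: 30 mm diameter, 24 mm high, upright axis through point gantry. 110 mm above the table at the top of its travel. Open fingers have room all round it, down to the crossbar. The knob needs several short grasps.
- knob_base (a point): Centre of the underside of the blue knob, on its axis. Clockwise from above lowers knob, stem and foot together by 6.0 mm per radian (38 mm a turn, a quick thread). Starts 0 to 0.6 rad down from the top; 4.3 rad of travel. Turning takes about 0.14 N m of steady friction, which also keeps it where it is left.
- stem: Brass screw stem, 8 mm diameter; moves up and down without turning. Origin on its axis at the level of the knob's underside. Below hangs a black rubber foot, 12 mm diameter, on a 4 N/mm spring without preload. Foot's underside 50 mm below the origin, give or take 6.5 mm: its length is set anew each time, so first touch must be felt.
- knob_play (a joint): Sprung end play of the knob along its stem, m: 0 at rest, positive when the knob is pulled up, negative when pressed down; 4 N/mm. More than 3 mm either way (12 N) is forcing it. Once the foot touches the board, turning torque grows over the free friction by 0.144 N m per rad: 24 N of clamping per rad, 0.072 N m at 12 N. Over 25 N cracks the board.
- case: Closed clear plastic case, 62 x 92 x 30 mm, with a grey catch and red press button; origin at the centre of its underside. Bystander.
- driver: Steel micro screwdriver lying on the table, 130 mm long, along its x. Bystander.
- cup: White ceramic cup with screws, 56 mm diameter, 45 mm high; origin at the centre of its underside. Bystander.
- wedge: Orange plastic opening wedge lying on the table, 73 x 16 x 6 mm, along its x; origin on its underside. Bystander.
Things that resemble listed ones, but are neither listed nor needed, are in the scene too. There is more than one size of the fixture; the one meant has the size given above. What is meant by the board is not green, and is the larger of those in its own colour.

How it is judged:
On the way, in this order (a step that is already met when the one before it is completed fails the run):
1. the board is home against the end stop (within 2 mm) with the foot not yet touching it (x of board in the frame of fixture above -0.002 m and contact force between stem and board below 0.3 N), for 0.2 s.
2. the foot presses the board with more than 7 N (contact force between stem and board above 7 N), for 0.2 s.
At the end, for the whole second after the job is handed in: the board lies flat in its channel within 2 mm of the end stop, held by the foot with 7 to 17 N, nothing moving and the knob released (x of board in the frame of fixture above -0.002 m and angle between board's own z axis and vertical below 0.06 rad and contact force between stem and board between 7 and 17 N and linear speed of board below 0.01 m/s and linear speed of stem below 0.005 m/s); the robot touches nothing.
It fails at once if the knob is forced more than 3 mm along its stem (value of joint knob_play above 0.003 m or value of joint knob_play below -0.003 m).
It fails at once if the foot presses the board with more than 25 N (contact force between stem and board above 25 N).
It fails at once if the robot pushes the board with more than 25 N (contact force between any of the fingers, the arm and board above 25 N).
It fails at once if a bystander is moved more than 15 mm (distance of any of case, driver, cup, wedge from where it was at the start of the episode above 0.015 m).
It also fails if it takes over 72 s, if anything falls off the work surface, if the arm or the gripper's body presses on something with over 40 N, if the wrist force passes 120 N, or if a joint passes its speed limit or range.

## Robot

A 7-joint arm with a two-finger parallel gripper is mounted at the origin on the work surface. World frame = base frame: x ahead of the robot, y to its left, z up, the work surface at z = 0. Lengths are in m, angles in rad, forces in N, time in s.
With the tool pointing down it reaches from about 0.425 to 0.925 m from the base axis. Payload 6.8 kg.
Tool frame: the origin (TCP) lies on the front face of the gripper's body, between the roots of the fingers; the fingertips stand 73 mm ahead of it and the grasp point (between the pads) lies 54 mm ahead of it (env.nose_length is the distance from the TCP to the fingertips, in m); z points along the fingers, y is the line along which they close (so a half turn about z gives the same grasp; the last joint's range is limited). The gripper opens to 85 mm and grips with 20 to 120 N. Pads are 22 mm wide; open, the fingers measure 114 mm over their backs; the gripper's body (76 mm by 85 mm) begins 54 mm behind the grasp point. The pads swing forward as they close: fully open they stand 13 mm farther back than shut.
Start: joints at [-0.108, 0.477, 0.022, 1.555, -0.011, 1.109, -0.083], TCP at [0.675, 0, 0.304] pointing down, gripper open.
Joint ranges: [-2.96, 2.96], [-0.34, 2.1], [-1.41, 1.46], [0.24, 2.44], [-1.37, 4.51], [0.17, 1.92], [-2.96, 2.96]. Speed limits (rad/s): [2.39, 2.39, 3.14, 3.14, 3.14, 3.14, 3.14].

## Interface

Orientations are given as a unit quaternion [w, x, y, z].
In Python, from cell import env, kin, camera, calibration, job gives the robot as it stands. The module is installed in compiled form; this text tells all that it offers. Calls block until the motion is done:
- env.reach(position, orientation): joint-space move of the TCP to a pose.
- env.movel(position, velocity=0.15, rot=None, stop_force=None): straight line of the TCP; rot=None keeps the orientation; velocity is the mean speed in m/s. With stop_force (N) it stops when the force on the tool has changed by that much, and returns True; else False.
- env.goto_joints(angles): joint-space move.
- env.grip(opening, f_grip=None): finger opening in m; f_grip is the grip in N (None keeps the last); returns when the fingers have stopped.
- env.dwell(seconds).
- kin.inverse_kinematics(position, orientation): joint angles nearest the present ones, or None.
- env.get_state(): the state.
- camera(name): name is "scene" or "side" or "wrist"; returns (picture, depth): 480x640x3 uint8, blue, green, red; 480x640 float32, m along the optical axis (not along the pixel's ray), 0 where there is no reading.
- calibration(name): a dict with "fx", "fy", "cx", "cy" (pixels), "rvec" (rotation vector, rad) and "tvec" (3), from world to camera coordinates, as OpenCV has them. Camera axes: x right, y down, z forward; pixel columns grow to the right and rows downward; lengths in m; the calibration is good to about 2 mm. A picture is of the moment at which its call begins: read the wrist's pose just before it. calibration takes no time and is no camera call; for the wrist camera it gives the pose at the moment of the call.
A pose or a line that the arm cannot do raises env.PlanningError and nothing moves.
- job.job_done(): hands the job in; it is judged then, once.
The state is a dict: "time": time; "qpos": joint angles; "joint_velocities": joint speeds; "joint_torque": joint torques, N m; "tcp_pos": TCP position; "orientation": TCP orientation; "force": force on the tool from outside, world axes, zero at the start; "torque": the same for the moment, N m; "opening": finger opening in m; "gripper_force": force on a finger pad.
Only numpy, scipy, OpenCV 4.12 (cv2) and the standard library are available. Lean on these libraries where they do the work, as an engineer would, in place of code of your own. Each camera call takes 0.05 s, during which the arm holds its last target. There are 200 camera calls.

## Working session

There is one attempt and no reset: what is moved stays moved. The work goes in short steps, each a Python script; the robot and the scene stay as the last script left them, time stands still between calls to the robot, and variables do not carry over. Pictures are saved under pics/ and viewed, at most 10 in all, crops included, and the job is handed in when it is done.

```bash
mkdir -p pics
python3 - <<'E'
from cell import env,camera,calibration
import cv2,numpy as np
for n in ["scene","side","wrist"]:
    c=calibration(n);p,d=camera(n);cv2.imwrite(f"pics/{n}0.png",p);np.savez(f"pics/{n}0.npz",p=p,d=d,**{k:np.array(v) for k,v in c.items()});print(n,c)
s=env.get_state();print(s)
E
```

```text
scene {'fx': 520.0172208417335, 'fy': 520.0172208417335, 'cx': 321.4548874851548, 'cy': 246.1237398840089, 'rvec': array([ 2.08539871,  1.32079285, -0.53220799]), 'tvec': array([-0.2635224 , -0.22711002,  1.36472501])}
side {'fx': 532.0267856779352, 'fy': 532.0267856779352, 'cx': 318.50720289380433, 'cy': 228.6919511651317, 'rvec': array([ 0.37723377, -2.63267196,  1.39759413]), 'tvec': array([0.46178216, 0.10131365, 1.20467323])}
wrist {'fx': 427.28004389957533, 'fy': 427.28004389957533, 'cx': 327.8367336349424, 'cy': 227.48122631766392, 'rvec': array([-2.84384450e+00, -1.12893327e-03,  9.59420124e-04]), 'tvec': array([-0.67431159, -0.03839606,  0.37986773])}
{'time': 0.15, 'qpos': array([-0.10807927,  0.47761907,  0.02235665,  1.55620132, -0.01150825,
        1.10931972, -0.08310136]), 'joint_velocities': array([ 0.00022284, -0.00058004,  0.00047834, -0.0054981 ,  0.00040485,
        0.00178042, -0.00081079]), 'joint_torque': array([ 1.55385478e-03, -5.96924365e+01,  1.60940632e+00, -2.81490952e+01,
        1.26662746e-02,  6.56643446e-03,  5.58682734e-05]), 'tcp_pos': array([ 6.74647901e-01, -1.65811027e-05,  3.03152980e-01]), 'orientation': array([-4.66437680e-04,  7.07112479e-01,  7.07100727e-01, -5.34781367e-04]), 'force': array([-0.57360814,  0.49033498,  0.21728412]), 'torque': array([ 0.02953356, -0.00596588, -0.01650663]), 'gripper_force': 0.0, 'opening': 0.08521567660550836}
```

View pics/scene0.png

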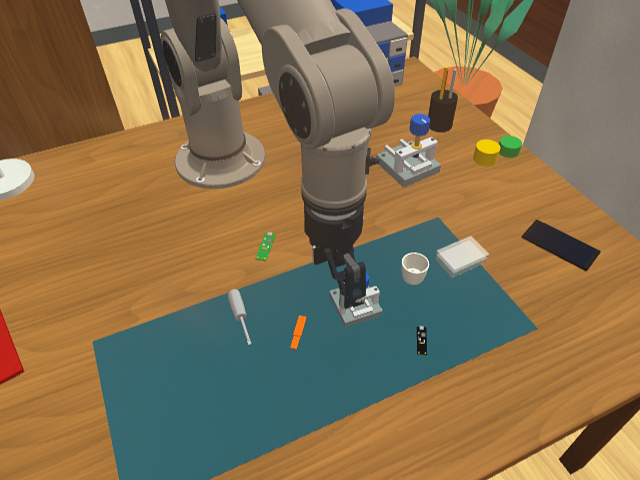

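View pics/side0.png

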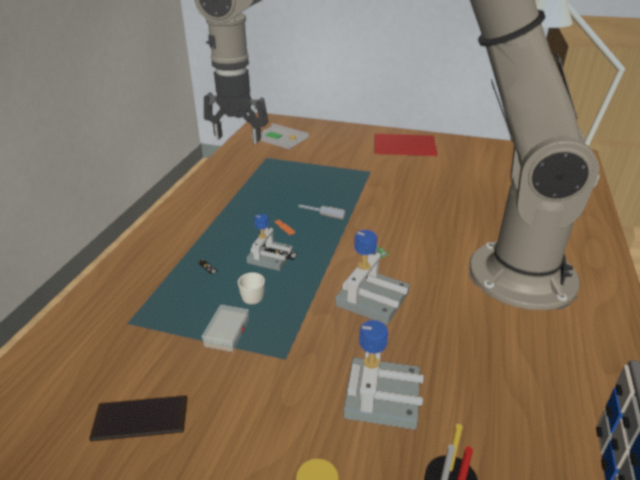

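Scene: fixture on the mat at (356,298) under the gripper and another at (409,160). Also visible are a loose black board (421,340), a green board (265,246), cup (414,268), case (463,256), driver (240,315) and wedge (299,332). The side view shows three fixtures, at (272,250), (372,285) and (385,385); the first holds a black board.

View pics/wrist0.png

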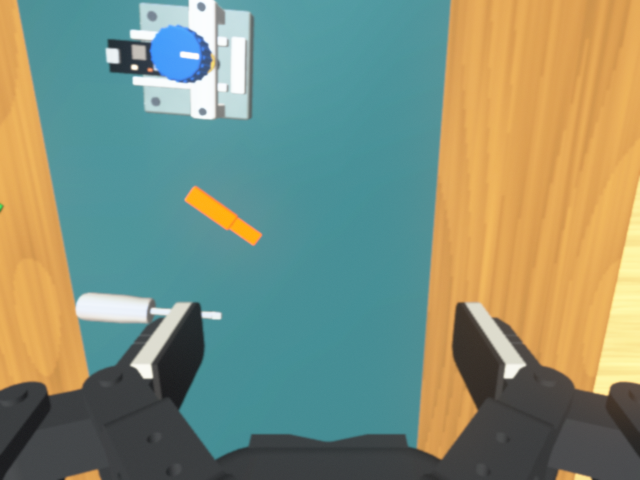

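```bash
cat > h.py <<'E'
import cv2,numpy as np
def world(c,u,v,d):
    R=cv2.Rodrigues(np.array(c["rvec"]))[0];p=np.array([(u-c["cx"])/c["fx"]*d,(v-c["cy"])/c["fy"]*d,d])
    return R.T@(p-np.array(c["tvec"]))
def plane(c,u,v,z):
    R=cv2.Rodrigues(np.array(c["rvec"]))[0];o=-R.T@np.array(c["tvec"]);r=R.T@np.array([(u-c["cx"])/c["fx"],(v-c["cy"])/c["fy"],1])
    return o+r*(z-o[2])/r[2]
def cloud(c,d):
    v,u=np.nonzero(d>0);z=d[v,u];R=cv2.Rodrigues(np.array(c["rvec"]))[0]
    p=np.stack([(u-c["cx"])/c["fx"]*z,(v-c["cy"])/c["fy"]*z,z],1)-np.array(c["tvec"]);W=np.full(d.shape+(3,),np.nan);W[v,u]=p@R;return W
def blobs(mask,a=40):
    n,l,s,c=cv2.connectedComponentsWithStats(mask.astype(np.uint8));return [(l==i) for i in range(1,n) if s[i,4]>a]
E
python3 - <<'E'
from h import *
for n in ["scene","side","wrist"]:
    f=np.load(f"pics/{n}0.npz");p,d=f["p"],f["d"];hsv=cv2.cvtColor(p,cv2.COLOR_BGR2HSV);W=cloud(f,d)
    m=cv2.inRange(hsv,(105,140,60),(130,255,255))>0
    for b in blobs(m):
        q=W[b];q=q[~np.isnan(q[:,0])]
        if not len(q):continue
        v,u=np.nonzero(b);t=np.percentile(q[:,2],98);top=q[q[:,2]>t-.006]
        print(n,int(u.mean()),int(v.mean()),b.sum(),"med",np.median(q,0).round(3),"min",q.min(0).round(3),"max",q.max(0).round(3))
E
```

```text
scene 367 9 985 med [-0.82   0.899 -0.089] min [-0.993  0.789 -0.152] max [-0.796  1.002 -0.076]
scene 222 14 61 med [-0.814  0.268  0.014] min [-2.489  0.252 -0.675] max [-0.8    0.684  0.021]
scene 384 46 59 med [-0.107  0.541  0.145] min [-0.114  0.517  0.111] max [-0.1    0.555  0.156]
scene 420 119 158 med [0.265 0.42  0.159] min [0.114 0.4   0.03 ] max [0.287 0.564 0.161]
side 261 221 150 med [0.583 0.11  0.104] min [0.571 0.086 0.086] max [0.6   0.118 0.112]
side 365 242 355 med [0.328 0.19  0.151] min [0.311 0.16  0.128] max [0.35  0.2   0.161]
side 373 337 611 med [0.261 0.44  0.156] min [0.243 0.407 0.127] max [0.283 0.449 0.161]
side 615 411 170 med [-0.105  0.433  0.096] min [-0.109  0.392  0.06 ] max [-0.097  0.443  0.124]
side 612 462 127 med [-0.105  0.487  0.049] min [-0.108  0.451  0.024] max [-0.097  0.5    0.074]
wrist 176 53 2259 med [0.587 0.099 0.11 ] min [0.537 0.084 0.02 ] max [0.602 0.114 0.113]
```

The mat fixture at wrist (195,60) is the one to use: its knob top is at 0.11 m, while the other two are at 0.16 m and therefore larger. Its black board is at wrist (130,57). Rejected: the loose smaller black board at scene (421,340), the green board at (265,246), and the fixtures at side (372,285) and (385,385). Next is a closer look from above.

Run:
```python
from cell import env,camera,calibration
from h import *
c=calibration("wrist");s=env.get_state()
g=plane(c,320,200,0.03);print("axis pt",g-s["tcp_pos"])
t=np.array([0.56,0.1])-(g-s["tcp_pos"])[:2]
env.reach([t[0],t[1],0.27],s["orientation"]);env.dwell(.3)
c=calibration("wrist");p,d=camera("wrist");np.savez("pics/w1.npz",p=p,d=d,**{k:np.array(v) for k,v in c.items()})
cv2.imwrite("pics/w1.png",p)
s=env.get_state();print(s["time"],s["tcp_pos"],s["qpos"],s["force"],s["torque"])
```

```text
axis pt [-0.00664531 -0.00661897 -0.27315298]
1.1667 [0.56715362 0.10594131 0.27000585] [-0.27667179  0.35273567 -0.02011764  1.82861757  0.00823832  0.96154366
 -0.30167653] [ 0.6240607  -0.42576948  0.03648435] [-0.03486949 -0.02945457  0.03087575]
```

View pics/w1.png

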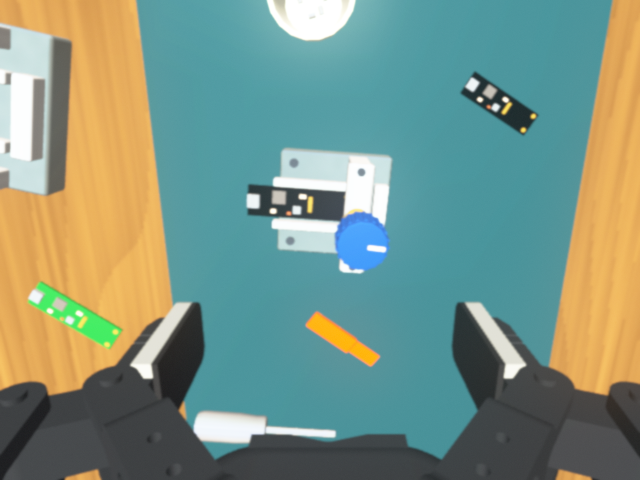

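The view shows the fixture at (335,200), its black board at (295,202) with the steel port at (252,201), and the knob at (361,241). The smaller loose board is at (498,102) and the green one at (75,315).

Run:
```python
from h import *
f=np.load("pics/w1.npz");p,d=f["p"],f["d"];hsv=cv2.cvtColor(p,cv2.COLOR_BGR2HSV);W=cloud(f,d)
roi=np.zeros(d.shape,bool);roi[130:280,230:410]=1
X,Y,Z=W[...,0],W[...,1],W[...,2]
# base-level outline
teal=cv2.inRange(hsv,(80,90,40),(100,255,255))>0
blue=cv2.inRange(hsv,(105,140,60),(130,255,255))>0
base=roi&(abs(Z-.018)<.005)&(hsv[...,1]<90)&(hsv[...,2]>90)
vu=np.argwhere(base)
P=np.array([plane(f,u+.0,v+.0,.018)[:2] for v,u in vu])
# drop port: keep base body via morphology on component
m=cv2.morphologyEx(base.astype(np.uint8),cv2.MORPH_OPEN,np.ones((3,3)))
cs=[b for b in blobs(m>0,60)]
for b in cs:
    v,u=np.nonzero(b);print("base blob",u.min(),u.max(),v.min(),v.max(),b.sum())
P=np.concatenate([[plane(f,u,v,.018)[:2] for v,u in np.argwhere(b)] for b in cs if b.sum()>150])
r=cv2.minAreaRect((P*1000).astype(np.float32));print("base rect mm",r)
kb=max(blobs(blue&roi),key=lambda b:b.sum());zt=np.nanmedian(Z[kb]);print("knob z",zt,np.nanpercentile(Z[kb],[5,50,95]))
top=kb&(abs(Z-zt)<.004);c,_=cv2.minEnclosingCircle(np.argwhere(top)[:,::-1].astype(np.float32))
hull=cv2.convexHull(np.argwhere(top)[:,::-1].astype(np.int32));e=cv2.fitEllipse(hull);print(c,_,e,plane(f,*e[0],zt),plane(f,*c,zt))
blk=roi&(hsv[...,2]<70)&(abs(Z-.021)<.008)
bb=max(blobs(blk),key=lambda b:b.sum());Q=np.array([plane(f,u,v,.021)[:2] for v,u in np.argwhere(bb)]);print("board",cv2.minAreaRect((Q*1000).astype(np.float32)),np.nanmedian(Z[bb]))
port=roi&(abs(Z-.022)<.01)&~teal&~base*1>0
u=[plane(f,247,201,.021),plane(f,247,188,.021),plane(f,247,216,.021)];print("port end",u)
for px in [(283,149),(391,156),(278,251)]:print(px,plane(f,*px,.018))
```

```text
base blob 280 353 149 182 1959
base blob 362 391 155 184 533
base blob 278 324 216 223 202
base blob 326 338 219 223 61
base blob 277 335 229 253 1197
base rect mm ((570.711181640625, 100.54850006103516), (80.23140716552734, 83.66384887695312), 85.69868469238281)
knob z 0.11020038757470692 [0.09776402 0.11020039 0.11140825]
(361.5591125488281, 243.99754333496094) 26.90912628173828 ((361.61187744140625, 243.78271484375), (51.186344146728516, 53.471435546875), 83.3825912475586) [0.58655579 0.10039101 0.11020039] [0.58652852 0.10026105 0.11020039]
board ((524.347412109375, 104.27986145019531), (22.170494079589844, 35.33340835571289), 86.81580352783203) 0.021871216817956222
port end [array([0.50511108, 0.10412278, 0.021     ]), array([0.50568555, 0.11428627, 0.021     ]), array([0.504435  , 0.09216168, 0.021     ])]
(283, 149) [0.53372772 0.14332228 0.018     ]
(391, 156) [0.61477254 0.13803062 0.018     ]
(278, 251) [0.52712446 0.06210473 0.018     ]
```

Run:
```python
import cv2
p=cv2.imread("pics/w1.png");cv2.imwrite("pics/w1c.png",cv2.resize(p[135:285,235:415],None,fx=4,fy=4,interpolation=cv2.INTER_CUBIC))
```

```text
(no output)
```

View pics/w1c.png

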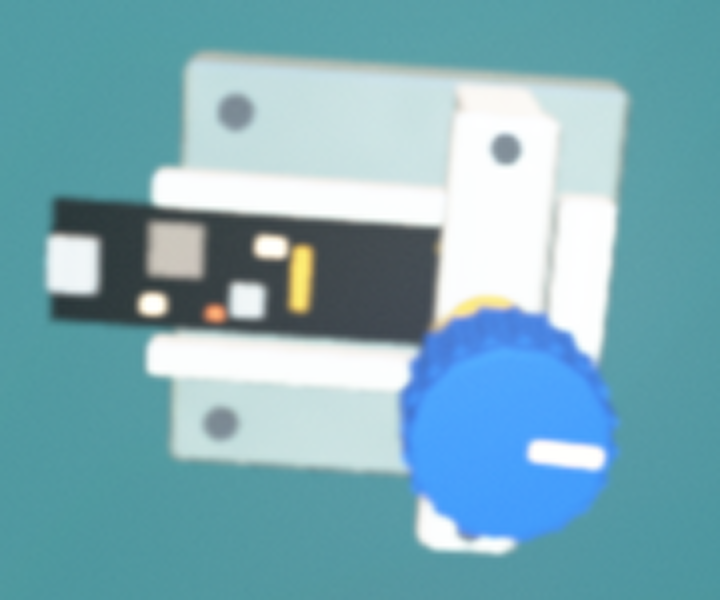

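Base rect is 80.2×83.7 mm, so the size is right. Fixture yaw is −4.3°, its origin is at (0.5607, 0.1013), and the board end sits about 16 mm short of home. The crop confirms board, rails, crossbar and knob. Now push the board.

```bash
cat >> h.py <<'E'
from scipy.spatial.transform import Rotation as Ro
YAW=np.deg2rad(-4.3);O=np.array([.5607,.1013]);EX=np.array([np.cos(YAW),np.sin(YAW)]);EY=np.array([-EX[1],EX[0]])
def fx(x,y=0.): return O+EX*x+EY*y
def quat(a): # tool y along world x turned by a (ccw from above)
    q=(Ro.from_euler("z",a)*Ro.from_quat([.70710678,.70710678,0,0])).as_quat();return [q[3],q[0],q[1],q[2]]
E
python3 - <<'E'
from cell import env,camera,calibration
from h import *
q=quat(YAW)
env.grip(0.0,20)
env.reach([*fx(-.09),.16],q)
env.movel([*fx(-.09),.083],velocity=.1);env.dwell(.2)
s=env.get_state();print(s["time"],s["tcp_pos"],s["force"],s["opening"])
hit=env.movel([*fx(-.040),.083],velocity=.02,stop_force=3)
s=env.get_state();e=(s["tcp_pos"][:2]-O);print(hit,s["time"],e@EX,e@EY,s["force"],s["torque"])
E
```

```text
3.6833 [0.47132241 0.10813848 0.08358276] [1.13802715 0.04876164 0.07634901] -0.00029171021934325307
True 5.3917 -0.05288904370860483 -0.0001485460510717485 [-0.25340933  0.35302622  0.54550875] [ 0.01758511  0.08946468 -0.01603251]
```

Run:
```python
from cell import env,camera,calibration
from h import *
env.dwell(.3)
s=env.get_state();e=(s["tcp_pos"][:2]-O);print(e@EX,s["force"])
hit=env.movel([*fx(-.046),.083],velocity=.01,stop_force=5)
s=env.get_state();e=(s["tcp_pos"][:2]-O);print(hit,s["time"],e@EX,s["force"])
env.dwell(.3);s=env.get_state();e=(s["tcp_pos"][:2]-O);print(e@EX,s["force"])
```

```text
-0.05302057886620643 [-0.17132158  0.7130857  -0.34853629]
True 6.05 -0.05305262592214355 [-0.01528935 -0.50534178 -0.37799005]
-0.053318898897956934 [ 0.55784097  0.224319   -0.65106355]
```

Run:
```python
from cell import env,camera,calibration
from h import *
env.movel([*fx(-.075),.083],velocity=.1)
env.movel([*fx(-.075),.20],velocity=.2)
env.reach([.55,.10,.24],quat(YAW));env.grip(.085);env.dwell(.2)
c=calibration("wrist");p,d=camera("wrist");np.savez("pics/w2.npz",p=p,d=d,**{k:np.array(v) for k,v in c.items()})
cv2.imwrite("pics/w2c.png",cv2.resize(p[60:320,150:490],None,fx=2,fy=2))
s=env.get_state();print(s["time"],s["tcp_pos"],s["qpos"])
```

```text
8.8833 [0.55000565 0.10001581 0.24001176] [-0.28035828  0.3593287  -0.01378862  1.8985279   0.00625788  0.8837609
 -0.37229909]
```

View pics/w2c.png

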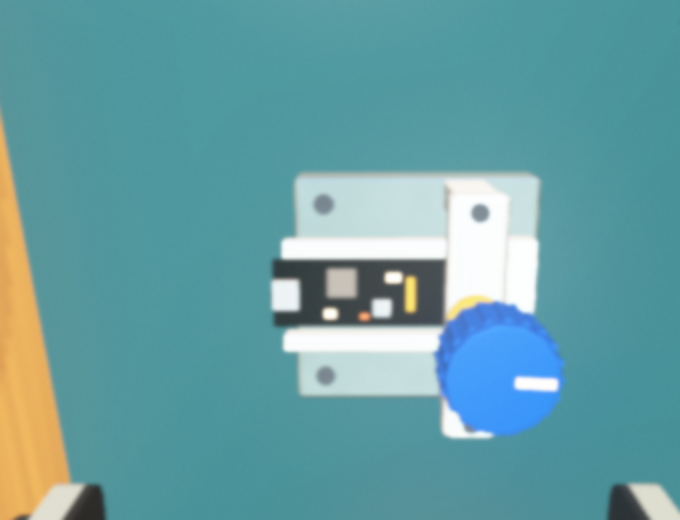

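The board is home: its end at (273,293) overhangs the base edge at (297) by about 8 mm. Now grasp the knob, with yaw wound back first.

```bash
cat >> h.py <<'E'
def read(env,n=5):
    F=[]
    for _ in range(n):
        env.dwell(.02);s=env.get_state();F.append([*s["force"],s["torque"][2]])
    return np.mean(F,0)
K=fx(.026)
E
python3 - <<'E'
from cell import env,camera,calibration,kin
from h import *
f=np.load("pics/w2.npz");p,d=f["p"],f["d"];hsv=cv2.cvtColor(p,cv2.COLOR_BGR2HSV);Z=cloud(f,d)[...,2]
blue=cv2.inRange(hsv,(105,140,60),(130,255,255))>0;kb=max(blobs(blue),key=lambda b:b.sum());zt=np.nanpercentile(Z[kb],60)
top=kb&(abs(Z-zt)<.004);e=cv2.fitEllipse(cv2.convexHull(np.argwhere(top)[:,::-1].astype(np.int32)));k=plane(f,*e[0],zt);print("knob",k,"K",K)
k=(k[:2]+K)/2;np.save("k.npy",[*k,zt])
zg=zt-.012+.054
a0=2.0
env.reach([*k,.22],quat(a0));s=env.get_state();print(s["time"],s["qpos"])
env.movel([*k,zg],velocity=.1);env.dwell(.2);b=read(env,15);np.save("bias.npy",b);print("bias",b)
env.grip(.02,40);env.dwell(.2);s=env.get_state();print(s["time"],s["opening"],s["gripper_force"],"dF",read(env)-b,s["tcp_pos"])
E
```

```text
knob [0.58635891 0.10065442 0.11043236] K [0.58662681 0.09935055]
10.5333 [ 0.05962879  0.47449465 -0.43607693  1.80682535  0.24624765  0.91398077
  1.5135764 ]
bias [-0.02798961 -0.07257809 -0.05453634 -0.00900348]
12.5583 0.028657645892328124 39.52778398990631 dF [ 1.84674702 -5.39938572  2.04582786  0.0227047 ] [0.5869563  0.09893804 0.15258205]
```

```bash
cat > turn.py <<'E'
from cell import env
from h import *
def turn(a,p,da,n,lim=None):
    """clockwise n steps of da from yaw a at commanded p, easing side and axial force"""
    b=np.load("bias.npy");log=[]
    for i in range(n):
        a-=da;p=p-[0,0,.006*da]
        env.movel(p,velocity=.006,rot=quat(a));F=read(env,6)-b
        log.append([a,F[3]]);
        s=env.get_state();print("%.1f a=%.2f F=%s tz=%.3f z=%.4f"%(s["time"],a,F[:3].round(1),F[3],s["tcp_pos"][2]))
        p=p+np.array([*(np.clip(.1*F[:2],-.4,.4)),np.clip(.12*F[2],-.4,.4)])*1e-3
        if abs(F[2])>8 or (lim and F[3]>lim): print("halt");break
    np.save("st.npy",[a,*p]);return a,p
E
python3 - <<'E'
from turn import *
k=np.load("k.npy");p=np.array([k[0],k[1],k[2]-.012+.054])
p=p+np.array([.0002,-.0008,.0003])
turn(2.0,p,.15,8)
E
```

```text
13.1 a=1.85 F=[ 2.4 -3.9  1.1] tz=-0.099 z=0.1519
13.5 a=1.70 F=[ 2.3 -3.8  0.5] tz=-0.096 z=0.1511
13.9 a=1.55 F=[ 1.8 -3.   0.2] tz=-0.076 z=0.1502
14.3 a=1.40 F=[ 1.1 -1.2  0.8] tz=-0.083 z=0.1493
14.7 a=1.25 F=[ 0.2 -0.1  0.3] tz=-0.114 z=0.1485
15.1 a=1.10 F=[-0.6  1.1  0.4] tz=-0.084 z=0.1476
15.5 a=0.95 F=[-1.1  1.1  0. ] tz=-0.123 z=0.1468
15.9 a=0.80 F=[-1.4  1.3 -0.7] tz=-0.105 z=0.1459
```

Run:
```python
from cell import env,camera,calibration
from h import *
c=calibration("side");p,d=camera("side");hsv=cv2.cvtColor(p,cv2.COLOR_BGR2HSV)
for P,D,t in [(np.load("pics/side0.npz")["p"],np.load("pics/side0.npz")["d"],"before"),(p,d,"now")]:
    hsv=cv2.cvtColor(P,cv2.COLOR_BGR2HSV);m=(cv2.inRange(hsv,(105,140,60),(130,255,255))>0);m[:190]=0;m[245:]=0;m[:,:235]=0;m[:,300:]=0
    z=cloud(c,D)[...,2][m];v,u=np.nonzero(m);print(t,m.sum(),u.min(),u.max(),v.min(),v.max(),np.nanpercentile(z,[2,50,95]))
s=env.get_state();print(s["joint_torque"],s["torque"],s["opening"])
cv2.imwrite("pics/s3.png",cv2.resize(p[140:290,170:370],None,fx=4,fy=4,interpolation=cv2.INTER_CUBIC))
```

```text
before 150 255 268 214 228 [0.08781606 0.1040534  0.11096126]
now 114 257 267 217 230 [0.08419686 0.09917378 0.10419243]
[  0.8982913  -56.69517517   0.84134063 -21.53906822   0.52160516
  -0.05959093   0.1151285 ] [ 0.48859029  0.12536398 -0.11419826] 0.028697584694254527
```

View pics/s3.png

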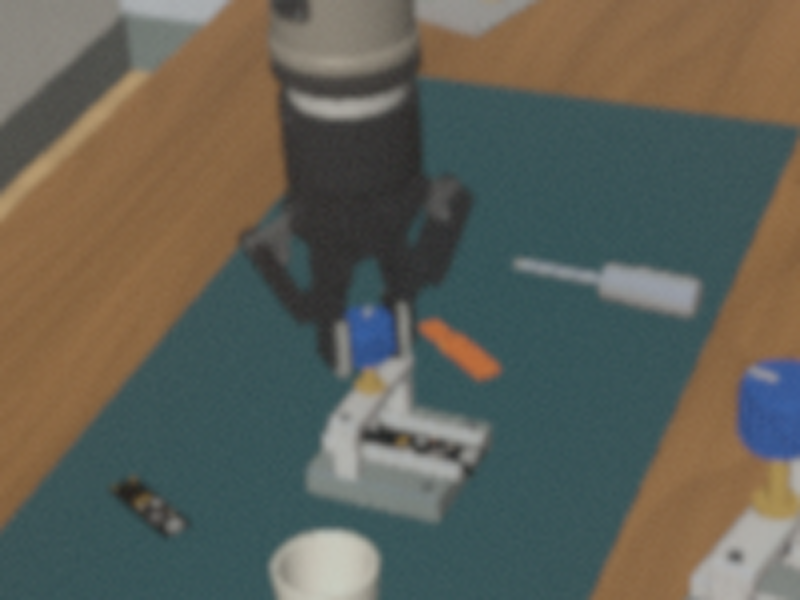

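The knob at (370,335) in the crop sits between the pads and dropped about 6.7 mm over 1.2 rad, so it follows. Torque reads negative, about 0.1 when running free. I'll continue in finer steps with longer averaging.

```bash
cat > turn2.py <<'E'
from cell import env
from h import *
def turn(da,n,rise=.06,base=None):
    st=np.load("st.npy");a,p=st[0],st[1:]
    b=np.load("bias.npy");T=[]
    for i in range(n):
        a-=da;p=p-[0,0,.006*da]
        env.movel(p,velocity=.006,rot=quat(a))
        Q=[]
        for _ in range(20):
            env.dwell(.02);s=env.get_state();Q.append([*s["force"],s["torque"][2],s["joint_torque"][6]])
        sd=np.std(Q,0);F=np.mean(Q,0)
        T.append(F[4]);F[:4]-=b
        print("%.1f a=%.2f F=%s tz=%.3f j7=%.3f sd=%.3f %.3f z=%.4f"%(s["time"],a,F[:3].round(1),F[3],F[4],sd[3],sd[4],s["tcp_pos"][2]))
        p=p+np.array([*(np.clip(.1*F[:2],-.4,.4)),np.clip(.12*F[2],-.4,.4)])*1e-3
        if abs(F[2])>8 or (i>3 and np.mean(T[-2:])>(base or np.mean(T[:3]))+rise): print("halt");break
    np.save("st.npy",[a,*p])
E
python3 - <<'E'
from turn2 import *
turn(.1,10,.05)
E
```

```text
16.5 a=0.70 F=[-0.9  1.2 -0. ] tz=-0.027 j7=0.042 sd=0.036 0.034 z=0.1453
17.1 a=0.60 F=[-0.6  0.5 -0.2] tz=-0.056 j7=0.061 sd=0.031 0.045 z=0.1447
17.7 a=0.50 F=[-0.4 -0.3 -0. ] tz=-0.062 j7=0.056 sd=0.028 0.041 z=0.1441
18.3 a=0.40 F=[ 0.  -0.7  0.1] tz=-0.055 j7=0.052 sd=0.034 0.045 z=0.1435
18.9 a=0.30 F=[ 0.4 -1.2  0. ] tz=-0.036 j7=0.039 sd=0.023 0.045 z=0.1429
19.4 a=0.20 F=[ 0.5 -1.3  0.2] tz=-0.033 j7=0.026 sd=0.028 0.045 z=0.1423
20.0 a=0.10 F=[ 0.2 -0.7  0.1] tz=-0.013 j7=0.014 sd=0.025 0.045 z=0.1417
20.6 a=0.00 F=[-0.2 -0.2  0.4] tz=-0.006 j7=0.001 sd=0.033 0.045 z=0.1411
21.2 a=-0.10 F=[-0.6  0.5  0.5] tz=0.010 j7=-0.012 sd=0.041 0.045 z=0.1405
21.8 a=-0.20 F=[-0.7  0.5  0.2] tz=0.021 j7=-0.026 sd=0.037 0.044 z=0.1400
```

```bash
cat > turn3.py <<'E'
from cell import env
from h import *
def step(da,vel=.006,n=8,dt=.01,show=False,easing=True):
    st=np.load("st.npy");a,p=st[0],st[1:];b=np.load("bias.npy")
    a-=da;p=p-[0,0,.006*da];env.movel(p,velocity=vel,rot=quat(a));Q=[]
    for _ in range(n):
        s=env.get_state();Q.append([*s["force"],s["torque"][2],s["joint_torque"][6],s["time"]]);env.dwell(dt)
    Q=np.array(Q);F=Q.mean(0)
    if easing:
        G=F[:3]-b[:3];p=p+np.array([*np.clip(.1*G[:2],-.4,.4),np.clip(.12*G[2],-.4,.4)])*1e-3
    np.save("st.npy",[a,*p])
    return a,(F[:3]-b[:3]).round(1),-Q[:,3]+b[3],Q[:,4],s["time"]
E
python3 - <<'E'
from turn3 import *
np.set_printoptions(precision=3,suppress=True,linewidth=200)
for da in (.1,.1,.1):
    a,F,tz,j,t=step(da,n=14,dt=.02);print(t,round(a,2),F);print(tz);print(j)
E
```

```text
22.25 -0.3 [-0.7  0.6  0.2]
[-0.073 -0.011  0.009 -0.023 -0.076 -0.036 -0.039 -0.024  0.011 -0.046 -0.025 -0.003  0.049 -0.065]
[-0.293 -0.194 -0.126 -0.079 -0.049 -0.03  -0.019 -0.013 -0.01  -0.01  -0.011 -0.014 -0.016 -0.019]
22.7333 -0.4 [-0.3  0.1  0. ]
[-0.02  -0.046  0.001 -0.048 -0.03  -0.03  -0.078 -0.043 -0.072 -0.053 -0.041 -0.058 -0.097 -0.065]
[-0.306 -0.207 -0.139 -0.093 -0.063 -0.044 -0.033 -0.028 -0.026 -0.026 -0.027 -0.03  -0.033 -0.036]
23.2167 -0.5 [-0.5  0.   0.3]
[-0.074 -0.029  0.006 -0.034 -0.105 -0.026 -0.089 -0.065 -0.075 -0.081 -0.079 -0.02  -0.026 -0.042]
[-0.317 -0.219 -0.151 -0.105 -0.076 -0.057 -0.046 -0.041 -0.039 -0.039 -0.041 -0.043 -0.046 -0.049]
```

The settled joint torque has shifted about 0.013 N m per 0.1 rad since yaw ≈ 0.45. That matches the 0.144 N m/rad clamping slope, so the foot has touched and the clamp is near its limit. I'll back off past the touch point to confirm it, then come forward again.

Run:
```python
from turn3 import *
for i in range(13):
    a,F,tz,j,t=step(-.1,n=15,dt=.02);print("%.1f a=%.2f %s tz=%.3f j0=%.3f j5=%.3f jend=%.3f"%(t,a,F,tz[3:].mean(),j[0],j[5],j[-1]))
```

```text
23.7 a=-0.40 [0.2 0.2 0.1] tz=-0.187 j0=0.080 j5=-0.167 jend=-0.182
24.2 a=-0.30 [ 0.6 -0.1 -0.1] tz=-0.169 j0=0.108 j5=-0.154 jend=-0.161
24.7 a=-0.20 [ 0.9 -0.2 -0. ] tz=-0.141 j0=0.122 j5=-0.141 jend=-0.146
25.2 a=-0.10 [ 0.8 -0.4  0. ] tz=-0.136 j0=0.136 j5=-0.128 jend=-0.134
25.7 a=0.00 [ 0.7  0.1 -0.2] tz=-0.138 j0=0.149 j5=-0.115 jend=-0.121
26.2 a=0.10 [ 0.4 -0.  -0.5] tz=-0.111 j0=0.163 j5=-0.101 jend=-0.108
26.7 a=0.20 [-0.2  0.2 -0.2] tz=-0.104 j0=0.177 j5=-0.088 jend=-0.094
27.2 a=0.30 [-0.1  0.7  0. ] tz=-0.088 j0=0.190 j5=-0.076 jend=-0.080
27.7 a=0.40 [ 0.   0.5 -0.3] tz=-0.073 j0=0.203 j5=-0.063 jend=-0.067
28.2 a=0.50 [-0.1  0.2 -0.2] tz=-0.072 j0=0.215 j5=-0.053 jend=-0.057
28.7 a=0.60 [-0.   0.3 -0.2] tz=-0.079 j0=0.216 j5=-0.052 jend=-0.057
29.2 a=0.70 [ 0.1  0.1 -0.1] tz=-0.057 j0=0.217 j5=-0.052 jend=-0.057
29.7 a=0.80 [ 0.1  0.2 -0.2] tz=-0.055 j0=0.218 j5=-0.052 jend=-0.057
```

Unloading shows a clean hinge at yaw ≈ 0.48, flat beyond it. Now forward 0.5 rad past touch.

Run:
```python
from turn3 import *
for da in [.1]*8+[.03]:
    a,F,tz,j,t=step(da,n=15,dt=.02);print("%.1f a=%.2f %s j0=%.3f j5=%.3f jend=%.3f"%(t,a,F,j[0],j[5],j[-1]))
```

```text
30.2 a=0.70 [ 0.2 -0.2  0.1] j0=-0.202 j5=0.075 jend=0.094
30.7 a=0.60 [-0.3 -0.4 -0.2] j0=-0.198 j5=0.072 jend=0.078
31.2 a=0.50 [ 0.1 -0.4  0.1] j0=-0.179 j5=0.067 jend=0.070
31.7 a=0.40 [ 0.1 -0.5  0.2] j0=-0.205 j5=0.063 jend=0.068
32.2 a=0.30 [-0.4 -0.2  0.2] j0=-0.217 j5=0.050 jend=0.054
32.7 a=0.20 [-0.5 -0.3  0. ] j0=-0.230 j5=0.036 jend=0.041
33.2 a=0.10 [-0.7 -0.1  0.2] j0=-0.242 j5=0.023 jend=0.029
33.7 a=0.00 [-0.6  0.   0.4] j0=-0.255 j5=0.009 jend=0.015
34.2 a=-0.03 [-0.3  0.1  0.5] j0=-0.200 j5=-0.125 jend=-0.128
```

Run:
```python
from cell import env,camera,calibration
from h import *
env.grip(.085);s=env.get_state();p=s["tcp_pos"]
env.movel([p[0],p[1],.24],velocity=.1);env.reach([.55,.10,.24],quat(YAW));env.dwell(.3)
c=calibration("wrist");p,d=camera("wrist")
cv2.imwrite("pics/w4c.png",cv2.resize(p[60:320,150:490],None,fx=2,fy=2))
s=env.get_state();print(s["time"],s["tcp_pos"],s["opening"])
```

```text
36.6 [0.55049788 0.09994284 0.23987459] 0.08486820632609264
```

View pics/w4c.png

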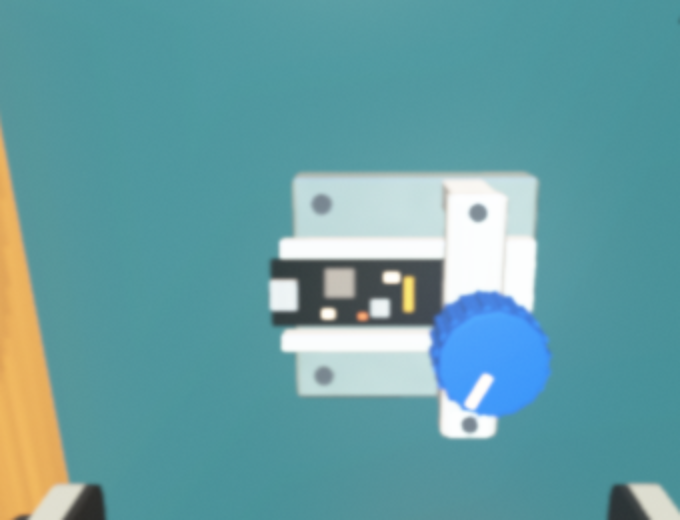

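The mark now points to (472,405), about 115° clockwise from the start. That matches the 2.03 rad commanded, so the knob did not slip. The board end at (271,293) still overhangs by 8 mm, so it is home.

```bash
python3 -c "
from cell import job
print(job.job_done())"
```

```text
the job is handed in; nothing more can be done
None
```

I handed the job in at about 37 s; no verdict came back. The board is home against the stop and clamped at an estimated 11–12 N, and the knob is released. I first turned past the target to an estimated 22 N, under the 25 N limit, then backed off and re-clamped.

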